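Lock the turntable's service hatch with the slot key

TASK

Lock the service hatch of the cake turntable: take the red slot key from its stand, put its blade in the slot of the orange lock plug, gently press the plug in and turn it clockwise until it comes to its stop, let it spring back up into its locked place, and put the key back in the stand. Be gentle: never force the key in the lock, touch the lock and machine with the key only, and leave everything else alone.

Things in the scene. Friction and masses are not known exactly. Their poses are not given: they have to be found in the camera images.
- turntable: White cake turntable, fixed, 360 x 230 x 90 mm; round platter (204 mm across, top at 112 mm) on its far part. Origin on the table under the nominal lock axis; x points to the platter's centre (190 mm away), z up. A steel hatch plate (98 x 150 x 4 mm) lies on its top around the lock, hand-fitted, never turned against the turntable, on a gasket lifting it 0 to 3 mm.
- lock_nominal (a point): Point on the turntable's flat top (90 mm above the table) where the lock axis should be; axes as the turntable's. The true axis is up to 4 mm off along x and along y: find it by feel or sight. Lock: orange plug, 49 mm across, in a grey collar (72 mm outside, 0.5 mm taller than the plug's face). The plug's face is 17.5 to 20.5 mm above this point.
- lock_turn (a joint): Plug angle, rad, clockwise from above. Slot through its axis: 5 mm wide, 39 long, closed ends, 8 deep; along the turntable's y at 0. Starts unlocked at 0 to 0.08; stop at 1.48; friction 0.07 N m. Blocked at 0.14 unless pressed in over 2 mm; past 1.36 it can rise and is then locked. Turned about an axis several mm off, the blade binds.
- lock_press (a joint): How far the sprung plug is pressed in, m: 0 is up, 0.004 is the hard bottom. The spring gives way at about 6 N and needs about 10 N at the bottom.
- stand: White key stand fixed to the table: block 70 x 80 mm, top 35 mm above the table, on a grey foot 100 x 110 x 6 mm. Origin: centre of the underside. In its top a pocket 7 mm wide along x, 35 mm along y, 24 mm deep, centred, holds the key's blade.
- key: Loose slot key, 90 g, standing upright in the stand, blade down: red handle block 18 mm (x) x 38 mm (y) x 46 mm high, and under it a flat steel blade 3 mm thick (x), 30 mm wide (y), 18 mm long. Origin: centre of the handle's underside (the shoulder that rests on the stand's top), z up; the blade tip is 18 mm below it. Grip the handle across its 18 mm.
Mind the look-alikes: they are no part of the job. There is more than one size of the key; the one meant has the size given above.

How it is judged:
By the outcome, as a careful person would: the job done as asked, in the order asked, and still so for the second after the job is handed in, with the robot touching nothing.
It also fails if it takes over 72 s, if anything falls off the work surface, if the arm or the gripper's body presses on something with over 40 N, if the wrist force passes 120 N, or if a joint passes its speed limit or range.

ROBOT

A 7-joint arm with a two-finger parallel gripper is mounted at the origin on the work surface. World frame = base frame: x ahead of the robot, y to its left, z up, the work surface at z = 0. Lengths are in m, angles in rad, forces in N, time in s.
With the tool pointing down it reaches from about 0.4 to 0.85 m from the base axis. Payload 4.5 kg.
Tool frame: the origin (TCP) lies where the fingers leave the gripper's body, on its centre line; the fingertips stand 64 mm ahead of it and the grasp point (between the pads) lies 45 mm ahead of it; z points along the fingers, y is the direction in which the jaws open and shut (so a half turn about z gives the same grasp; the last joint's range is limited). The gripper opens to 88 mm and grips with 3 to 60 N. Pads are 18 mm wide; open, the fingers measure 123 mm over their backs; the gripper's body (75 mm by 187 mm) begins 45 mm behind the grasp point.
Start: joints at [-1.209, 0.689, -0.195, 1.565, 0.157, 0.902, -0.215], TCP at [0.201, 0.592, 0.303] pointing down, gripper open.
Joint ranges: [-3.01, 3.01], [-0.46, 2.08], [-1.47, 1.51], [0.13, 2.56], [-1, 4.14], [0.04, 2.09], [-2.66, 2.66]. Speed limits (rad/s): [2.57, 2.57, 3.14, 3.14, 3.14, 3.14, 3.14].

INTERFACE

Orientations are given as a unit quaternion [x, y, z, w].
In Python, from plant import monitor, snapshot, workorder, finder gives the robot as it stands.
- The arm moves only by the tool carry_out, never from a script. Its argument "motion" is one flat list of numbers, 6 for each row, row after row: the shift along the tool's x, y, z in cm, then the turn, a rotation vector about the tool's x, y, z in rad. In form: [x, y, z, rx, ry, rz, x, y, z, rx, ry, rz, ...]. A call has 1 to 8 rows; each row shifts and turns the commanded pose from where the row before left it, along the tool's axes as they then stand; what a row does not reach is not made up. A row lasts 1/8 s, in which the tool goes at most 62.5 mm and 10.7 degrees, less where a joint would pass 70% of its speed; a pose out of reach is approached as far as the arm can. A call with a gripper value outside its range is refused whole. "hand" is the finger opening in cm, from 0 to 8.81, set as the call begins (left out, the last holds). The fingers move at their own pace and stop on an object; "grip_force" is the grip in N (left out, the last holds). Time passes only in rows, so rows that do not move let the fingers close. It gives the time, the measured TCP pose, the force and the opening at its end, in the units of the state.
- monitor.get_state(): the state, without advancing time (a new reading comes with each control period).
- snapshot(name): name is "side" or "top" or "wrist"; returns a dict with "frame" (480x640x3 uint8, red, green, blue), "range_z" (480x640 float32, m along the optical axis (not along the pixel's ray), 0 where there is no reading), "fx", "fy", "cx", "cy" (pixels), "rvec" (rotation vector, rad) and "tvec" (3), from world to camera coordinates, as OpenCV has them; the wrist camera has in their place "hand_eye" (4x4, takes a point from camera to tool coordinates, whose origin is the TCP and whose axes are the flange's). Camera axes: x right, y down, z forward; pixel columns grow to the right and rows downward; lengths in m; the calibration is good to about 2 mm. A picture is of the moment at which its call begins: read the wrist's pose just before it.
- workorder.finish_job(): hands the job in, once; it reports no verdict.
Trained networks look in a picture, given as the dict that the camera call returned (one of the last four; its "shot" number tells which), for a name from the list of things; names that differ only in an ending like _2 or _b are one class to them, and where a whole thing is asked for, a point or a joint stands for the part that bears it (a point fixed in the world has none). Each returns a list of dicts, best first, with "p" (0 to 1); they miss things now and then, are a little off and sometimes report something else, mostly with a low value. They report only what shows in the picture. A call takes as long as a camera call. They do not tell look-alikes from the thing itself.
- finder.masks_of(picture, thing): "pixels" (480x640 bool, what is visible of it) and "extent" ([left, top, right, bottom] in pixels, round what is visible of it).
The state is a dict: "clock": time; "q": joint angles; "qd": joint speeds; "joint_torque": joint torques, N m; "tool_pos": TCP position; "eef_rot": TCP orientation; "contact_force": force on the tool from outside, world axes, zero at the start; "moment": the same for the moment, N m; "opening": opening from 0.0 (shut) to 1.0 (fully open).
Only numpy, scipy, OpenCV 4.12 (cv2) and the standard library are available. Lean on these libraries where they do the work, as an engineer would, in place of code of your own. Each camera call takes 0.05 s, during which the arm holds its last target. There are 200 camera calls.

## Working session

There is one attempt and no reset: what is moved stays moved. The work goes in short steps, Python scripts to look and compute and a tool call to move; the robot and the scene stay as the last step left them, time stands still between calls to the robot, and variables do not carry over. Pictures are saved under pics/ and viewed, about 8 in all and at most 12, crops included, and the job is handed in when it is done.

Besides the shell and the picture viewer there is one more tool, called after "Call:" in YAML: its name, and indented under it one key for each argument. carry_out: Moves the arm, as the interface text tells. Its arguments: {"type":"object","properties":{"motion":{"type":"array"},"hand":{"type":"number"},"grip_force":{"type":"number"}},"required":["motion"]}

```bash
ls; mkdir -p pics
cat > h.py <<'E'
import numpy as np, cv2
from scipy.spatial.transform import Rotation as R
from plant import monitor, snapshot, workorder, finder
def cam(s, st=None):
    "returns Rwc,t : world = Rwc@c+t"
    if 'rvec' in s:
        A=R.from_rotvec(np.ravel(s['rvec'])).as_matrix(); return A.T, -A.T@np.ravel(s['tvec'])
    T=np.array(s['hand_eye']); Rt=R.from_quat(st['eef_rot']).as_matrix()
    return Rt@T[:3,:3], Rt@T[:3,3]+np.array(st['tool_pos'])
def cloud(s, st=None):
    Rw,t=cam(s,st); v,u=np.mgrid[:480,:640]; z=s['range_z']
    c=np.stack([(u-s['cx'])/s['fx']*z,(v-s['cy'])/s['fy']*z,z],-1)
    P=c@Rw.T+t; P[z==0]=np.nan; return P
def proj(s,p,st=None):
    Rw,t=cam(s,st); c=(np.atleast_2d(p)-t)@Rw; return np.c_[c[:,0]/c[:,2]*s['fx']+s['cx'],c[:,1]/c[:,2]*s['fy']+s['cy']]
def save(n,im): cv2.imwrite('pics/'+n+'.png',cv2.cvtColor(im,cv2.COLOR_RGB2BGR))
E
python3 - <<'E'
from h import *
st=monitor.get_state(); print({k:np.round(v,3) for k,v in st.items()})
a=snapshot('top'); b=snapshot('side')
save('ts',np.hstack([cv2.resize(a['frame'],(640,480)),b['frame']])[:, :]) if 0 else None
save('top',a['frame']); save('side',b['frame'])
P=cloud(a); np.save('top.npy',P)
for th in ['key','stand','turntable','lock_turn']:
  for d in finder.masks_of(a,th)[:4]:
    q=P[d['pixels']]; print(th,round(d['p'],2),np.round(d['extent']),np.round(np.nanmedian(q,0),3),np.round(np.nanmin(q,0),3),np.round(np.nanmax(q,0),3))
E
```

```text
pics
{'clock': np.float64(0.0), 'q': array([-1.209,  0.69 , -0.194,  1.566,  0.157,  0.903, -0.215]), 'qd': array([ 0.001,  0.002, -0.001,  0.001, -0.001,  0.001, -0.001]), 'joint_torque': array([-0.0000e+00, -5.2755e+01, -1.2670e+00, -1.5342e+01, -5.3000e-02,
        7.0000e-03,  0.0000e+00]), 'tool_pos': array([0.201, 0.591, 0.302]), 'eef_rot': array([ 0.163,  0.987, -0.001, -0.   ]), 'contact_force': array([ 0.019, -0.234,  0.072]), 'moment': array([-0.006, -0.022,  0.002]), 'opening': np.float64(1.004)}
key 0.56 [347. 290. 380. 317.] [ 0.339 -0.136  0.087] [ 0.317 -0.168 -0.006] [ 0.369 -0.11   0.093]
key 0.52 [371. 218. 393. 234.] [ 0.484 -0.18   0.08 ] [ 0.47  -0.199  0.049] [ 0.5   -0.162  0.085]
turntable 0.61 [126.  51. 260. 247.] [0.672 0.182 0.092] [ 0.461  0.064 -0.007] [0.882 0.344 0.121]
lock_turn 0.69 [172. 186. 200. 216.] [0.538 0.185 0.107] [0.512 0.16  0.092] [0.561 0.208 0.113]
```

View pics/top.png

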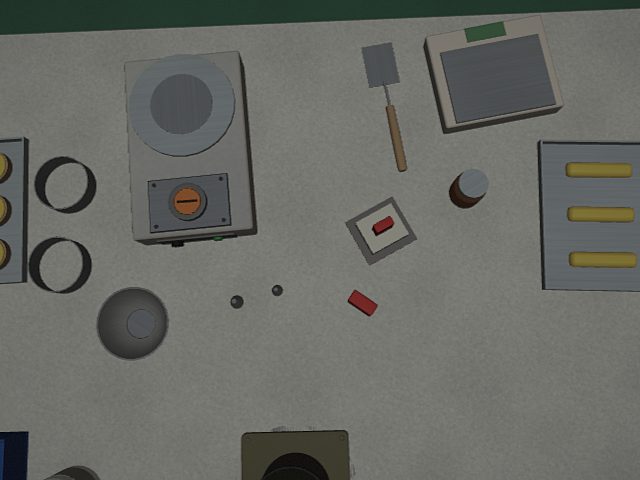

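View pics/side.png

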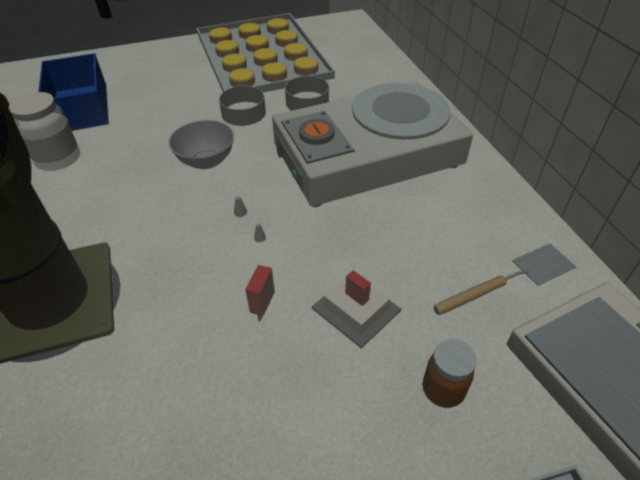

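Top view: two red keys. One stands in the stand at (383,226), with its top at about 81 mm, which matches 35 + 46 mm. The other is free on the table at (362,302), bigger and higher. The lock is at (187,201) and the platter at (182,105).

Run:
```python
from h import *
P=np.load('top.npy')
def rect(m,name):
    p=P[m]; p=p[:, :2].astype(np.float32); r=cv2.minAreaRect(p*1000); print(name,len(p),np.round(r[0],1),np.round(r[1],1),round(r[2],1))
z=P[...,2]; X=P[...,0];Y=P[...,1]
box=lambda x0,x1,y0,y1,z0,z1:(X>x0)&(X<x1)&(Y>y0)&(Y<y1)&(z>z0)&(z<z1)
rect(box(.45,.52,-.22,-.14,.07,.09),'key in stand')
rect(box(.30,.39,-.18,-.10,.075,.1),'loose key')
rect(box(.45,.52,-.25,-.10,.028,.04),'standtop')
rect(box(.38,.6,-.28,-.10,.004,.04),'foot')
rect(box(.4,.95,.0,.38,.08,.099),'turntable top')
rect(box(.6,.95,.0,.38,.105,.125),'platter')
rect(box(.48,.6,.12,.25,.102,.125),'collar')
a=snapshot('top');c=a['frame'][190:330,330:430]; save('crop',cv2.resize(c,None,fx=4,fy=4,interpolation=cv2.INTER_CUBIC))
```

```text
key in stand 205 [ 486.2 -181.8] [18.  38.6] 27.3
loose key 395 [ 340.4 -136.6] [51.8 25.4] 54.0
standtop 1064 [ 486.6 -181.7] [70.2 81.5] 26.8
foot 2295 [ 489.4 -189.8] [218.4 179.3] 0.5
turntable top 11594 [656.3 190.9] [363.  231.6] 3.8
platter 8473 [725.7 195.1] [202.9 202.2] 11.7
collar 1080 [537.  184.2] [71.  70.7] 51.8
```

View pics/crop.png

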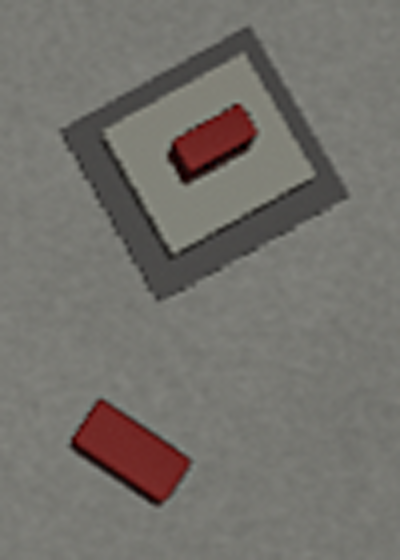

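The key in the stand measures 18 x 38.6 mm on top, so it is the one meant. The loose one at (362,302) is 25 x 52 mm, a look-alike. Moving over the stand.

Call:
carry_out:
  motion: [-4, -3.1, 0, 0, 0, 0, -4, -3.1, 0, 0, 0, 0, -4, -3.1, 0, 0, 0, 0, -4, -3.1, 0, 0, 0, 0, -4, -3.1, 0, 0, 0, 0, -4, -3.1, 0, 0, 0, 0, -4, -3.1, 0, 0, 0, 0, -4, -3.1, 0, 0, 0, 0]
  hand: 6

```text
clock: 1.35
tool_pos: [0.4252, 0.2526, 0.3029]
eef_rot: [0.163, 0.987, 0.0, 0.0]
contact_force: [0.0, 0.5, -0.5]
opening: 0.681
```

Call:
carry_out:
  motion: [0, 0, 0, 0, 0, 0.153, 0, 0, 0, 0, 0, 0.153, 0, 0, 0, 0, 0, 0.153, 0, 0, 0, 0, 0, 0.153, 0, 0, 0, 0, 0, 0.154, 0, 0, 0, 0, 0, 0]

```text
clock: 2.1
tool_pos: [0.4243, 0.2541, 0.3028]
eef_rot: [0.519, 0.855, 0.0, 0.0]
contact_force: [0.2, -0.4, 0.0]
opening: 0.682
```

```bash
cat >> h.py <<'E'
def goto(xyz,yaw=None):
    "prints shift (cm) in tool axes to reach TCP xyz (m); yaw of tool y, deg; tilt"
    s=monitor.get_state(); r=R.from_quat(s['eef_rot']); M=r.as_matrix()
    d=M.T@(np.array(xyz)-s['tool_pos'])*100
    y=np.degrees(np.arctan2(M[1,1],M[0,1]))
    print('clock %.2f pos'%s['clock'],np.round(s['tool_pos'],4),'shift cm',np.round(d,2),'yaw',round(y,2),'rz',None if yaw is None else round(np.radians(y-yaw),4),'zax',np.round(M[:,2],4),'F',np.round(s['contact_force'],2),'M',np.round(s['moment'],3),'op',round(float(s['opening']),3), 'q7',round(s['q'][6],2))
E
python3 -c "
from h import *
goto([.486,-.182,.25],27.2)"
```

```text
clock 2.10 pos [0.4243 0.2541 0.3028] shift cm [-41.55 -14.62   5.29] yaw 27.43 rz 0.004 zax [ 4.e-04 -1.e-04 -1.e+00] F [ 0.22 -0.41  0.  ] M [-0.087  0.018  0.028] op 0.682 q7 -0.17
```

Call:
carry_out:
  motion: [-5.19, -1.83, 0.66, 0, 0, 0, -5.19, -1.83, 0.66, 0, 0, 0, -5.19, -1.83, 0.66, 0, 0, 0, -5.19, -1.83, 0.66, 0, 0, 0, -5.19, -1.83, 0.66, 0, 0, 0, -5.19, -1.83, 0.66, 0, 0, 0, -5.19, -1.83, 0.66, 0, 0, 0, -5.2, -1.83, 0.66, 0, 0, 0]

```text
clock: 3.1
tool_pos: [0.4852, -0.184, 0.2498]
eef_rot: [0.519, 0.855, 0.0, 0.0]
contact_force: [0.7, -0.1, -1.0]
opening: 0.679
```

Call:
carry_out:
  motion: [0, 0, 0, 0, 0, 0, 0, 0, 0, 0, 0, 0]

```text
clock: 3.35
tool_pos: [0.4849, -0.1816, 0.2498]
eef_rot: [0.519, 0.855, 0.0, -0.0]
contact_force: [-0.4, -0.1, 0.5]
opening: 0.68
```

Run:
```python
from h import *
st=monitor.get_state(); s=snapshot('wrist'); P=cloud(s,st); save('w1',s['frame'])
f=s['frame'].astype(int); z=P[...,2]
red=(f[...,0]>1.8*f[...,1])&(f[...,0]>60)
for n,m in [('key top',red&(abs(z-.081)<.006)),('standtop',(abs(z-.035)<.006)&~red&(np.hypot(P[...,0]-.486,P[...,1]+.182)<.06))]:
    p=P[m]; r=cv2.minAreaRect((p[:,:2]*1000).astype(np.float32)); print(n,len(p),np.round(np.nanmedian(p,0),4),r)
goto([.486,-.182,.107],27.2)
```

```text
key top 1824 [ 0.4856 -0.1785  0.0815] ((413.47802734375, -162.7368927001953), (53.2819709777832, 188.6826629638672), 69.28250122070312)
standtop 8579 [ 0.4823 -0.175   0.0354] ((487.41448974609375, -181.57725524902344), (70.36251831054688, 80.34487915039062), 27.29042625427246)
clock 3.40 pos [ 0.485  -0.1807  0.2499] shift cm [-0.18  0.02 14.29] yaw 27.52 rz 0.0056 zax [-1.0e-04  1.4e-03 -1.0e+00] F [ 0.15  0.87 -0.31] M [-0.006  0.038 -0.002] op 0.685 q7 0.64
```

View pics/w1.png

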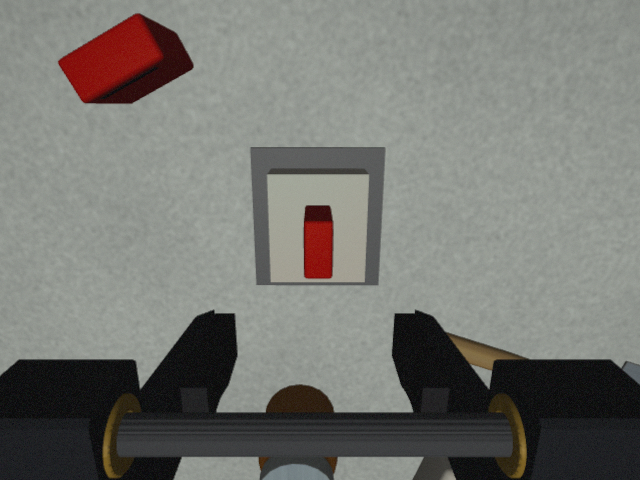

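The wrist picture shows the key at (318,245) centred in the stand, square to the jaws, with the bigger look-alike at (125,60). Descending.

Call:
carry_out:
  motion: [-0.15, 0.12, 4, 0, 0, 0.004, 0, 0, 4, 0, 0, 0, 0, 0, 3, 0, 0, 0, 0, 0, 2, 0, 0, 0, 0, 0, 1.3, 0, 0, 0, 0, 0, 0, 0, 0, 0]

```text
clock: 4.15
tool_pos: [0.4867, -0.1818, 0.1066]
eef_rot: [0.521, 0.854, 0.0, -0.001]
contact_force: [-1.3, 0.6, 0.3]
opening: 0.68
```

Call:
carry_out:
  motion: [0, 0, 0, 0, 0, 0, 0, 0, 0, 0, 0, 0, 0, 0, 0, 0, 0, 0, 0, 0, 0, 0, 0, 0, 0, 0, 0, 0, 0, 0, 0, 0, 0, 0, 0, 0]
  hand: 1
  grip_force: 40

```text
clock: 4.9
tool_pos: [0.487, -0.183, 0.1071]
eef_rot: [0.522, 0.853, 0.0, 0.0]
contact_force: [0.2, 0.4, 2.1]
opening: 0.198
```

```bash
python3 -c "
from h import *
goto([.4868,-.1817,.20],27.3)"
```

```text
clock 4.90 pos [ 0.487  -0.183   0.1071] shift cm [ 0.12  0.05 -9.29] yaw 27.1 rz -0.0034 zax [ 7.e-04 -0.e+00 -1.e+00] F [0.21 0.4  2.06] M [ 0.005 -0.031 -0.021] op 0.198 q7 0.59
```

Call:
carry_out:
  motion: [0, 0, -1, 0, 0, 0, 0, 0, -3, 0, 0, 0, 0, 0, -4, 0, 0, 0, 0, 0, -4, 0, 0, 0, 0, 0, -2, 0, 0, 0]

```text
clock: 5.52
tool_pos: [0.4868, -0.1832, 0.2493]
eef_rot: [0.522, 0.853, 0.0, 0.001]
contact_force: [0.7, -0.3, -1.0]
opening: 0.201
```

Call:
carry_out:
  motion: [3.8, 2.65, 0, 0, 0, 0, 3.8, 2.65, 0, 0, 0, 0, 3.8, 2.65, 0, 0, 0, 0, 3.8, 2.65, 0, 0, 0, 0, 3.8, 2.65, 0, 0, 0, 0, 3.8, 2.65, 0, 0, 0, 0, 3.8, 2.65, 0, 0, 0, 0, 3.8, 2.65, 0, 0, 0, 0]

```text
clock: 6.52
tool_pos: [0.5366, 0.1854, 0.2473]
eef_rot: [0.522, 0.853, -0.0, -0.0]
contact_force: [0.5, 0.1, -0.5]
opening: 0.197
```

Call:
carry_out:
  motion: [0, 0, 0, 0, 0, 0.11, 0, 0, 0, 0, 0, 0.11, 0, 0, 0, 0, 0, 0.11, 0, 0, 0, 0, 0, 0.11, 0, 0, 0, 0, 0, 0, 0, 0, 0, 0, 0, 0]

```text
clock: 7.28
tool_pos: [0.5367, 0.1841, 0.2471]
eef_rot: [0.695, 0.719, -0.0, -0.0]
contact_force: [0.5, -0.7, -1.2]
opening: 0.203
```

Run:
```python
from h import *
st=monitor.get_state(); s=snapshot('wrist'); P=cloud(s,st); save('w2',s['frame']); np.savez('w2',P=P,f=s['frame'])
goto([.537,.184,.20],1.0)
f=s['frame'].astype(int); z=P[...,2]
org=(f[...,0]>1.5*f[...,2])&(f[...,1]>1.3*f[...,2])&(f[...,0]>80)&(z>.09)&(z<.13)
p=P[org]; print('orange',len(p),np.round(np.nanpercentile(p,[1,50,99],axis=0),4)); print(cv2.minEnclosingCircle((p[:,:2]*1000).astype(np.float32)))
d=np.hypot(P[...,0]-.537,P[...,1]-.184)
c=(z>.103)&(z<.125)&(d<.045); p=P[c]; print('collar',len(p),cv2.minEnclosingCircle((p[:,:2]*1000).astype(np.float32)),np.nanmedian(p[:,2]))
```

```text
clock 7.33 pos [0.5368 0.1841 0.247 ] shift cm [-0.01  0.02  4.7 ] yaw 1.97 rz 0.017 zax [-3.e-04  2.e-04 -1.e+00] F [ 0.39  0.52 -0.38] M [-0.088  0.12   0.008] op 0.199 q7 -0.26
orange 4664 [[0.5147 0.1676 0.1008]
 [0.5409 0.1895 0.1083]
 [0.5624 0.2089 0.1098]]
((538.6644287109375, 185.0852813720703), 25.776865005493164)
collar 10111 ((538.71435546875, 185.4451141357422), 35.8802604675293) 0.10849200387025323
```

View pics/w2.png

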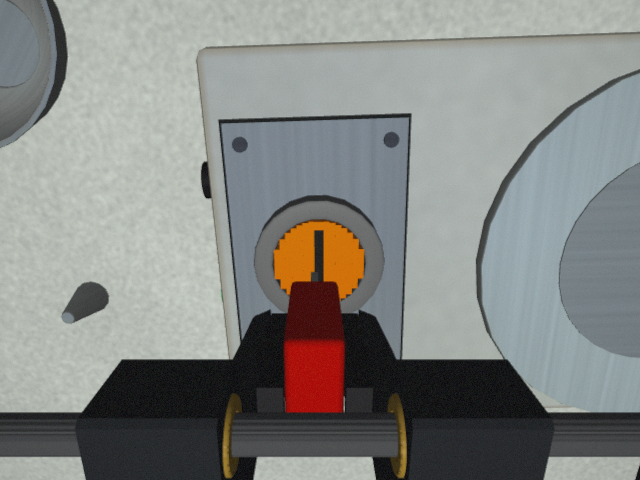

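The wrist picture shows the slot from (319,232) to (319,278) in the orange plug, and the held blade's edge at about (316,277). Measuring the slot line and the blade offset in this frame.

```bash
python3 - <<'E'
from h import *
D=np.load('w2.npz'); f=D['f'].astype(int); P=D['P']
# slot edges, subpixel not needed: dark columns per row
cs=[]
for r in range(228,292,4):
    row=f[r,300:342,0]; dark=np.where(row<110)[0]+300
    print(r, (dark.min(),dark.max(),len(dark)) if len(dark) else None, f[r,308:330,0].tolist() if r in(248,272,276,280) else '')
E
python3 - <<'E'
import cv2
i=cv2.imread('pics/w2.png')[215:300,270:370]; cv2.imwrite('pics/w2c.png',cv2.resize(i,None,fx=6,fy=6,interpolation=cv2.INTER_NEAREST))
E
```

```text
228 None 
232 (np.int64(314), np.int64(322), 9) 
236 (np.int64(314), np.int64(322), 9) 
240 (np.int64(315), np.int64(322), 8) 
244 (np.int64(315), np.int64(322), 8) 
248 (np.int64(315), np.int64(322), 8) [207, 209, 209, 210, 209, 200, 144, 33, 33, 36, 37, 34, 40, 36, 46, 123, 210, 205, 205, 209, 207, 210]
252 (np.int64(315), np.int64(322), 8) 
256 (np.int64(315), np.int64(322), 8) 
260 (np.int64(315), np.int64(322), 8) 
264 (np.int64(315), np.int64(322), 8) 
268 (np.int64(315), np.int64(322), 8) 
272 (np.int64(312), np.int64(322), 11) [209, 206, 188, 112, 96, 94, 72, 54, 54, 49, 38, 36, 36, 39, 43, 129, 209, 207, 206, 209, 208, 210]
276 (np.int64(311), np.int64(322), 12) [207, 208, 186, 85, 53, 56, 55, 52, 53, 50, 38, 29, 31, 33, 38, 126, 208, 208, 209, 207, 209, 206]
280 (np.int64(311), np.int64(322), 12) [207, 206, 183, 55, 56, 57, 56, 54, 57, 55, 39, 31, 34, 31, 31, 123, 208, 210, 207, 209, 207, 207]
284 (np.int64(300), np.int64(336), 37) 
288 (np.int64(300), np.int64(337), 38)
```

View pics/w2c.png

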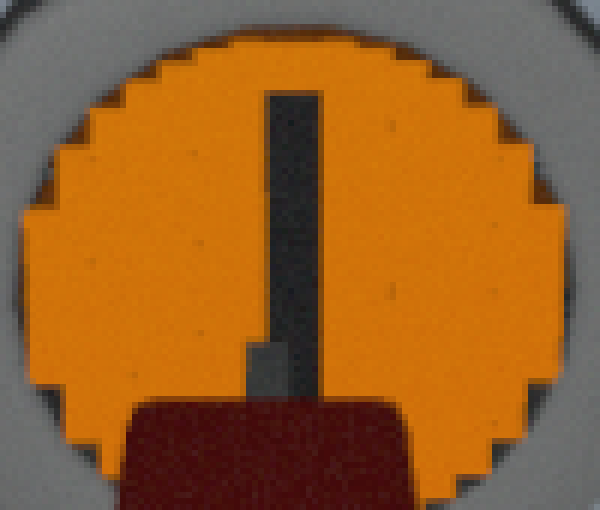

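Crop: blade centre at col 314.4, slot centre at col 318.8, slot parallel to the blade. The blade must go about 1.6 mm along tool +y. Shifting and lowering to about 10 mm above the plug, then checking again.

Call:
carry_out:
  motion: [0.05, 0.16, 1.3, 0, 0, 0, 0, 0, 1.5, 0, 0, 0, 0, 0, 1, 0, 0, 0, 0, 0, 0, 0, 0, 0, 0, 0, 0, 0, 0, 0]

```text
clock: 7.95
tool_pos: [0.5387, 0.1848, 0.2089]
eef_rot: [0.695, 0.719, 0.0, 0.0]
contact_force: [0.1, 0.5, -1.1]
opening: 0.205
```

Run:
```python
from h import *
st=monitor.get_state(); s=snapshot('wrist'); save('w3',s['frame']); goto([.5387,.1852,.206],1.9)
f=s['frame']; c=f[255:350,255:385]; save('w3c',cv2.resize(c,None,fx=6,fy=6,interpolation=cv2.INTER_NEAREST))
for r in range(266,330,5): print(r,f[r,304:336,0].tolist())
```

```text
clock 8.00 pos [0.5388 0.1848 0.2092] shift cm [ 0.04 -0.01  0.32] yaw 1.89 rz -0.0002 zax [ 7.e-04  3.e-04 -1.e+00] F [ 0.75  0.15 -0.42] M [-0.137  0.047 -0.012] op 0.2 q7 -0.26
266 [214, 214, 212, 213, 204, 158, 35, 36, 36, 36, 35, 33, 32, 39, 34, 43, 128, 213, 213, 213, 215, 215, 213, 211, 212, 213, 213, 214, 214, 211, 213, 214]
271 [215, 215, 214, 212, 216, 187, 45, 42, 43, 38, 40, 43, 41, 37, 42, 36, 127, 215, 215, 214, 212, 211, 214, 212, 212, 213, 213, 214, 214, 213, 214, 214]
276 [212, 213, 213, 214, 213, 188, 47, 53, 59, 57, 57, 56, 53, 48, 38, 37, 132, 215, 211, 214, 213, 215, 214, 212, 215, 214, 214, 212, 212, 214, 213, 213]
281 [139, 139, 139, 138, 139, 123, 59, 66, 65, 63, 64, 69, 64, 61, 60, 58, 91, 138, 138, 138, 137, 139, 138, 139, 140, 139, 138, 138, 139, 145, 168, 191]
286 [71, 66, 71, 73, 69, 71, 67, 66, 70, 72, 70, 68, 72, 67, 74, 71, 70, 68, 66, 73, 67, 69, 71, 73, 74, 75, 69, 70, 68, 68, 71, 68]
291 [69, 71, 69, 73, 69, 71, 72, 70, 69, 69, 72, 74, 72, 71, 71, 69, 70, 70, 70, 72, 69, 69, 71, 71, 69, 72, 69, 72, 71, 72, 67, 71]
296 [70, 73, 68, 72, 69, 70, 72, 68
[... 195 characters left out ...]
68, 72, 72, 69, 69, 66, 71, 72, 71]
306 [69, 68, 72, 73, 72, 70, 71, 72, 71, 70, 73, 70, 68, 72, 71, 72, 69, 72, 73, 73, 70, 70, 69, 71, 71, 73, 69, 67, 70, 67, 71, 67]
311 [69, 69, 71, 73, 70, 73, 70, 72, 71, 71, 72, 72, 67, 69, 70, 71, 70, 68, 70, 73, 70, 69, 70, 70, 71, 72, 71, 72, 72, 72, 70, 67]
316 [69, 72, 69, 71, 68, 66, 70, 69, 73, 70, 70, 70, 69, 74, 71, 68, 72, 72, 74, 68, 70, 72, 75, 71, 71, 69, 71, 73, 66, 72, 71, 69]
321 [71, 72, 75, 71, 69, 74, 70, 69, 70, 66, 70, 70, 71, 69, 70, 72, 67, 72, 70, 72, 69, 73, 70, 72, 72, 72, 68, 70, 72, 73, 71, 72]
326 [71, 72, 72, 74, 69, 72, 72, 72, 72, 70, 72, 71, 72, 69, 71, 71, 72, 72, 72, 70, 70, 72, 73, 71, 73, 71, 70, 72, 70, 71, 71, 73]
```

View pics/w3c.png

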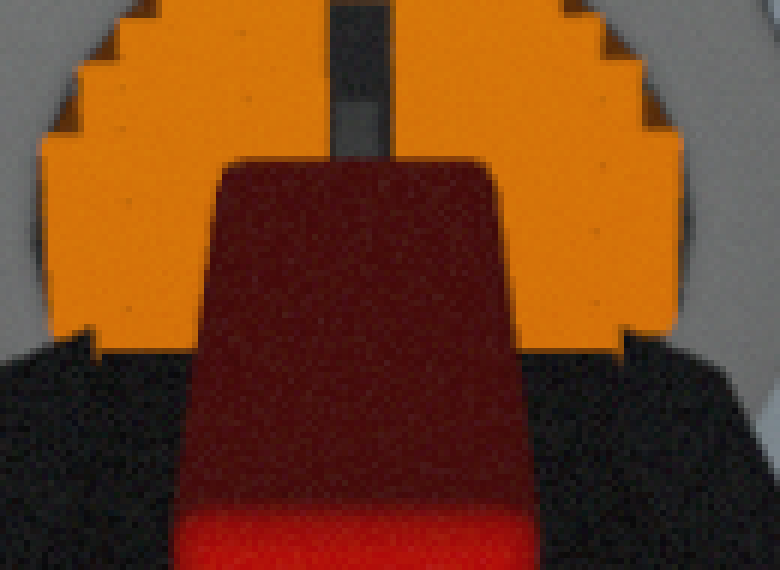

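Blade and slot now overlap: blade centre col 313.8, slot centre col 315.1, about 0.3 mm apart. Lowering gently, watching the force.

Call:
carry_out:
  motion: [0, 0.03, 0.5, 0, 0, 0, 0, 0, 0.4, 0, 0, 0, 0, 0, 0.2, 0, 0, 0, 0, 0, 0.1, 0, 0, 0, 0, 0, 0.1, 0, 0, 0, 0, 0, 0.1, 0, 0, 0, 0, 0, 0, 0, 0, 0]

```text
clock: 8.88
tool_pos: [0.5388, 0.1848, 0.1949]
eef_rot: [0.695, 0.719, 0.0, -0.0]
contact_force: [0.3, -0.3, -0.7]
opening: 0.202
```

```bash
python3 -c "
from h import *
goto([.5387,.1852,.19],1.9)"
```

```text
clock 8.88 pos [0.5388 0.1848 0.1949] shift cm [ 0.04 -0.01  0.49] yaw 1.89 rz -0.0001 zax [ 0.e+00  1.e-04 -1.e+00] F [ 0.34 -0.28 -0.74] M [-0.097  0.076 -0.025] op 0.202 q7 -0.26
```

Call:
carry_out:
  motion: [0, 0, 0.1, 0, 0, 0, 0, 0, 0.1, 0, 0, 0, 0, 0, 0.1, 0, 0, 0, 0, 0, 0, 0, 0, 0]

```text
clock: 9.38
tool_pos: [0.5387, 0.1848, 0.1918]
eef_rot: [0.695, 0.719, -0.0, -0.0]
contact_force: [0.0, -0.1, -0.9]
opening: 0.203
```

Call:
carry_out:
  motion: [0, 0, 0.1, 0, 0, 0, 0, 0, 0, 0, 0, 0]

```text
clock: 9.62
tool_pos: [0.5388, 0.1848, 0.1908]
eef_rot: [0.695, 0.719, -0.0, -0.0]
contact_force: [-0.4, 0.4, -0.9]
opening: 0.196
```

Call:
carry_out:
  motion: [0, 0, 0.1, 0, 0, 0, 0, 0, 0, 0, 0, 0]

```text
clock: 9.88
tool_pos: [0.5389, 0.1848, 0.19]
eef_rot: [0.695, 0.719, 0.0, 0.0]
contact_force: [-0.3, -0.2, 0.0]
opening: 0.201
```

Call:
carry_out:
  motion: [0, 0, 0.1, 0, 0, 0, 0, 0, 0, 0, 0, 0]

```text
clock: 10.12
tool_pos: [0.5389, 0.1848, 0.1893]
eef_rot: [0.695, 0.719, 0.0, 0.0]
contact_force: [-1.7, -1.5, 5.1]
opening: 0.199
```

Call:
carry_out:
  motion: [0, 0, 0.1, 0, 0, 0, 0, 0, 0.1, 0, 0, 0, 0, 0, 0, 0, 0, 0]

```text
clock: 10.5
tool_pos: [0.5389, 0.1848, 0.1874]
eef_rot: [0.695, 0.719, 0.0, 0.0]
contact_force: [-1.1, -0.2, 6.7]
opening: 0.203
```

Call:
carry_out:
  motion: [0, 0, 0.08, 0, 0, 0, 0, 0, 0, 0, 0, 0, 0, 0, 0, 0, 0, 0]

```text
clock: 10.88
tool_pos: [0.5389, 0.1848, 0.1867]
eef_rot: [0.695, 0.719, 0.0, 0.0]
contact_force: [-1.4, 0.1, 7.0]
opening: 0.196
```

Call:
carry_out:
  motion: [0, 0, 0.06, 0, 0, 0, 0, 0, 0, 0, 0, 0, 0, 0, 0, 0, 0, 0]

```text
clock: 11.25
tool_pos: [0.5389, 0.1848, 0.1862]
eef_rot: [0.695, 0.719, 0.0, 0.0]
contact_force: [-2.6, -0.1, 8.3]
opening: 0.202
```

Call:
carry_out:
  motion: [0, 0, 0, 0, 0, 0.06, 0, 0, 0, 0, 0, 0.06, 0, 0, 0, 0, 0, 0.06, 0, 0, 0, 0, 0, 0.06, 0, 0, 0, 0, 0, 0]

```text
clock: 11.88
tool_pos: [0.5392, 0.1849, 0.1862]
eef_rot: [0.776, 0.63, 0.001, 0.0]
contact_force: [-0.4, 0.4, 8.8]
opening: 0.201
```

```bash
python3 -c "
from h import *
goto([.5387,.1852,.187],1.9)"
```

```text
clock 11.88 pos [0.5392 0.1849 0.1862] shift cm [ 0.02 -0.05 -0.08] yaw -11.88 rz -0.2405 zax [ 1.2e-03  3.0e-04 -1.0e+00] F [-0.41  0.44  8.76] M [-0.174  0.397  0.02 ] op 0.201 q7 -0.41
```

Call:
carry_out:
  motion: [0, 0, 0, 0, 0, 0.08, 0, 0, 0, 0, 0, 0.08, 0, 0, 0, 0, 0, 0.08, 0, 0, 0, 0, 0, 0.08, 0, 0, 0, 0, 0, 0]

```text
clock: 12.5
tool_pos: [0.5392, 0.1848, 0.1862]
eef_rot: [0.867, 0.498, 0.001, 0.0]
contact_force: [-1.2, -0.4, 7.0]
opening: 0.198
```

Run:
```python
from h import *
goto([.5387,.1852,.187],1.9)
s=snapshot('wrist'); f=s['frame']; save('w4',cv2.resize(f[180:380,180:460],None,fx=2.8,fy=2.8))
```

```text
clock 12.50 pos [0.5392 0.1848 0.1862] shift cm [ 0.01 -0.06 -0.08] yaw -30.22 rz -0.5607 zax [ 1.1e-03  2.0e-04 -1.0e+00] F [-1.23 -0.41  6.96] M [-0.167  0.395 -0.027] op 0.198 q7 -0.62
```

View pics/w4.png

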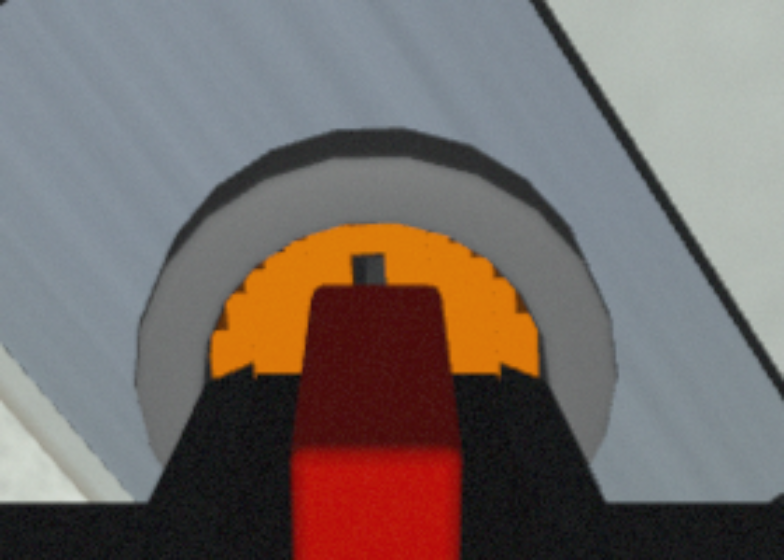

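The plug turns with the key: the slot end at about (313,276) is aligned with the handle. Continuing.

Call:
carry_out:
  motion: [0, 0, 0, 0, 0, 0.08, 0, 0, 0, 0, 0, 0.08, 0, 0, 0, 0, 0, 0.08, 0, 0, 0, 0, 0, 0.08, 0, 0, 0, 0, 0, 0.08, 0, 0, 0, 0, 0, 0.08, 0, 0, 0, 0, 0, 0.08, 0, 0, 0, 0, 0, 0.08]

```text
clock: 13.55
tool_pos: [0.5392, 0.1847, 0.1863]
eef_rot: [0.98, 0.199, 0.001, -0.0]
contact_force: [-1.5, -0.4, 7.5]
opening: 0.2
```

Call:
carry_out:
  motion: [0, 0, 0, 0, 0, 0.06, 0, 0, 0, 0, 0, 0.06, 0, 0, 0, 0, 0, 0.06, 0, 0, 0, 0, 0, 0.04, 0, 0, 0, 0, 0, 0]

```text
clock: 14.18
tool_pos: [0.5391, 0.1848, 0.1862]
eef_rot: [0.996, 0.092, 0.001, -0.0]
contact_force: [-2.1, -0.7, 8.7]
opening: 0.197
```

```bash
python3 -c "
from h import *
goto([.5387,.1852,.187],1.9)"
```

```text
clock 14.18 pos [0.5391 0.1848 0.1862] shift cm [-0.03 -0.05 -0.08] yaw -79.47 rz -1.4203 zax [ 1.e-03  3.e-04 -1.e+00] F [-2.1  -0.69  8.71] M [-0.064  0.434  0.017] op 0.197 q7 -1.19
```

Call:
carry_out:
  motion: [0, 0, 0, 0, 0, 0.04, 0, 0, 0, 0, 0, 0.03, 0, 0, 0, 0, 0, 0]

```text
clock: 14.55
tool_pos: [0.5391, 0.1848, 0.1862]
eef_rot: [0.998, 0.057, 0.001, -0.0]
contact_force: [-1.5, -0.5, 7.8]
opening: 0.203
```

```bash
python3 -c "
from h import *
goto([.5387,.1852,.187],1.9)"
```

```text
clock 14.55 pos [0.5391 0.1848 0.1862] shift cm [-0.04 -0.05 -0.08] yaw -83.48 rz -1.4902 zax [ 1.e-03  4.e-04 -1.e+00] F [-1.48 -0.46  7.77] M [-0.082  0.521  0.021] op 0.203 q7 -1.24
```

Call:
carry_out:
  motion: [0, 0, 0, 0, 0, 0.03, 0, 0, 0, 0, 0, 0]

```text
clock: 14.8
tool_pos: [0.5391, 0.1848, 0.1862]
eef_rot: [0.999, 0.042, 0.0, -0.0]
contact_force: [-0.9, -0.4, 7.6]
opening: 0.198
```

```bash
python3 -c "
from h import *
goto([.5387,.1852,.187],1.9)"
```

```text
clock 14.80 pos [0.5391 0.1848 0.1862] shift cm [-0.04 -0.04 -0.08] yaw -85.19 rz -1.52 zax [ 9.e-04  5.e-04 -1.e+00] F [-0.9  -0.4   7.59] M [-0.063  0.455  0.065] op 0.198 q7 -1.26
```

Call:
carry_out:
  motion: [0, 0, 0, 0, 0, 0.02, 0, 0, 0, 0, 0, 0]

```text
clock: 15.05
tool_pos: [0.5391, 0.1849, 0.1862]
eef_rot: [0.999, 0.032, 0.0, -0.0]
contact_force: [-2.3, 0.5, 7.9]
opening: 0.205
```

```bash
python3 -c "
from h import *
goto([.5387,.1852,.187],1.9)"
```

```text
clock 15.05 pos [0.5391 0.1849 0.1862] shift cm [-0.04 -0.04 -0.08] yaw -86.31 rz -1.5395 zax [ 9.e-04  5.e-04 -1.e+00] F [-2.31  0.53  7.89] M [-0.102  0.451  0.119] op 0.205 q7 -1.27
```

Call:
carry_out:
  motion: [0, 0, 0, 0, 0, 0.02, 0, 0, 0, 0, 0, 0]

```text
clock: 15.3
tool_pos: [0.5391, 0.1849, 0.1862]
eef_rot: [1.0, 0.023, 0.0, -0.0]
contact_force: [-1.6, 0.1, 7.6]
opening: 0.202
```

```bash
python3 -c "
from h import *
goto([.5387,.1852,.187],1.9)"
```

```text
clock 15.30 pos [0.5391 0.1849 0.1862] shift cm [-0.04 -0.03 -0.08] yaw -87.42 rz -1.5589 zax [ 9.e-04  4.e-04 -1.e+00] F [-1.64  0.14  7.6 ] M [-0.008  0.534  0.252] op 0.202 q7 -1.29
```

Moment rose to 0.25 N m: the stop is reached. Easing the turn by less than the blade's play, then rising slowly.

Call:
carry_out:
  motion: [0, 0, 0, 0, 0, -0.04, 0, 0, -0.1, 0, 0, 0, 0, 0, -0.1, 0, 0, 0, 0, 0, -0.1, 0, 0, 0, 0, 0, -0.1, 0, 0, 0, 0, 0, 0, 0, 0, 0]

```text
clock: 16.05
tool_pos: [0.5391, 0.1849, 0.1897]
eef_rot: [0.999, 0.042, 0.0, -0.0]
contact_force: [-1.0, 0.1, 4.4]
opening: 0.201
```

```bash
python3 -c "
from h import *
goto([.5387,.1852,.187],1.9)"
```

```text
clock 16.05 pos [0.5391 0.1849 0.1897] shift cm [-0.04 -0.04  0.27] yaw -85.19 rz -1.52 zax [ 8.e-04  3.e-04 -1.e+00] F [-1.05  0.06  4.41] M [0.039 0.238 0.044] op 0.201 q7 -1.26
```

Call:
carry_out:
  motion: [0, 0, -0.2, 0, 0, 0, 0, 0, -0.3, 0, 0, 0, 0, 0, -0.5, 0, 0, 0, 0, 0, -1, 0, 0, 0, 0, 0, -2, 0, 0, 0, 0, 0, -2, 0, 0, 0, 0, 0, 0, 0, 0, 0]

```text
clock: 16.92
tool_pos: [0.5397, 0.1848, 0.2512]
eef_rot: [0.999, 0.042, 0.002, -0.0]
contact_force: [-0.3, -0.5, -0.7]
opening: 0.197
```

Run:
```python
from h import *
goto([.487,-.183,.2492],27.3)
st=monitor.get_state();s=snapshot('wrist'); f=s['frame']; save('w5',f[150:330,200:440].repeat(3,0).repeat(3,1))
P=cloud(s,st); fi=f.astype(int); org=(fi[...,0]>1.5*fi[...,2])&(fi[...,1]>1.3*fi[...,2])&(fi[...,0]>80)&(abs(P[...,2]-.11)<.02)
print(np.nanmedian(P[org][:,2]))
```

```text
clock 16.93 pos [0.5397 0.1848 0.2512] shift cm [-8.33 36.21  0.14] yaw -85.2 rz -1.9635 zax [ 0.0035  0.001  -1.    ] F [-0.33 -0.46 -0.73] M [0.037 0.143 0.027] op 0.197 q7 -1.32
0.10815782612609742
```

View pics/w5.png

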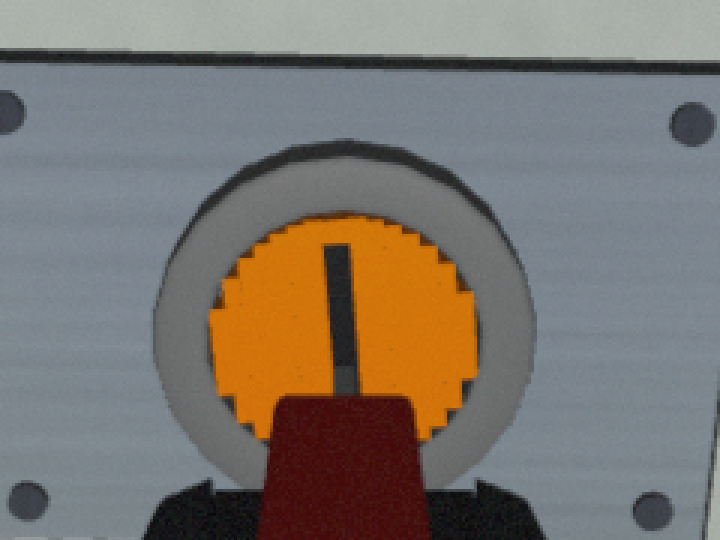

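Slot is now at key angle 1.548 − 0.064 ≈ 1.48 rad, at the stop, and the plug face is back at 108.2 mm, so it is up and locked. Returning to the stand.

Call:
carry_out:
  motion: [-1.04, 4.53, 0, 0, 0, 0, -1.04, 4.53, 0, 0, 0, 0, -1.04, 4.53, 0, 0, 0, 0, -1.04, 4.53, 0, 0, 0, 0, -1.04, 4.53, 0, 0, 0, 0, -1.04, 4.53, 0, 0, 0, 0, -1.04, 4.53, 0, 0, 0, 0, -1.04, 4.53, 0, 0, 0, 0]

```text
clock: 17.98
tool_pos: [0.4856, -0.1845, 0.2487]
eef_rot: [0.999, 0.042, -0.001, -0.0]
contact_force: [0.8, 0.6, -0.6]
opening: 0.2
```

Call:
carry_out:
  motion: [0, 0, 0, 0, 0, -0.15, 0, 0, 0, 0, 0, -0.15, 0, 0, 0, 0, 0, -0.15, 0, 0, 0, 0, 0, -0.15, 0, 0, 0, 0, 0, -0.15, 0, 0, 0, 0, 0, -0.15, 0, 0, 0, 0, 0, -0.15, 0, 0, 0, 0, 0, -0.15]

```text
clock: 18.98
tool_pos: [0.4857, -0.1831, 0.2487]
eef_rot: [0.799, 0.601, -0.0, -0.001]
contact_force: [-0.7, 0.4, -0.4]
opening: 0.201
```

Call:
carry_out:
  motion: [0, 0, 0, 0, 0, -0.15, 0, 0, 0, 0, 0, -0.15, 0, 0, 0, 0, 0, -0.15, 0, 0, 0, 0, 0, -0.15, 0, 0, 0, 0, 0, -0.1635, 0, 0, 0, 0, 0, 0, 0, 0, 0, 0, 0, 0, 0, 0, 0, 0, 0, 0]

```text
clock: 19.98
tool_pos: [0.4862, -0.1833, 0.2493]
eef_rot: [0.521, 0.854, -0.0, -0.0]
contact_force: [-0.1, 0.1, -0.8]
opening: 0.197
```

Run:
```python
from h import *
goto([.487,-.183,.2492],27.3)
st=monitor.get_state();s=snapshot('wrist'); f=s['frame']; save('w6',f[180:340,220:420].repeat(4,0).repeat(4,1)[:600])
```

```text
clock 19.98 pos [ 0.4862 -0.1833  0.2493] shift cm [-0.01  0.08  0.01] yaw 27.22 rz -0.0014 zax [-3.e-04  1.e-04 -1.e+00] F [-0.06  0.11 -0.8 ] M [-0.047  0.055 -0.042] op 0.197 q7 0.64
```

View pics/w6.png

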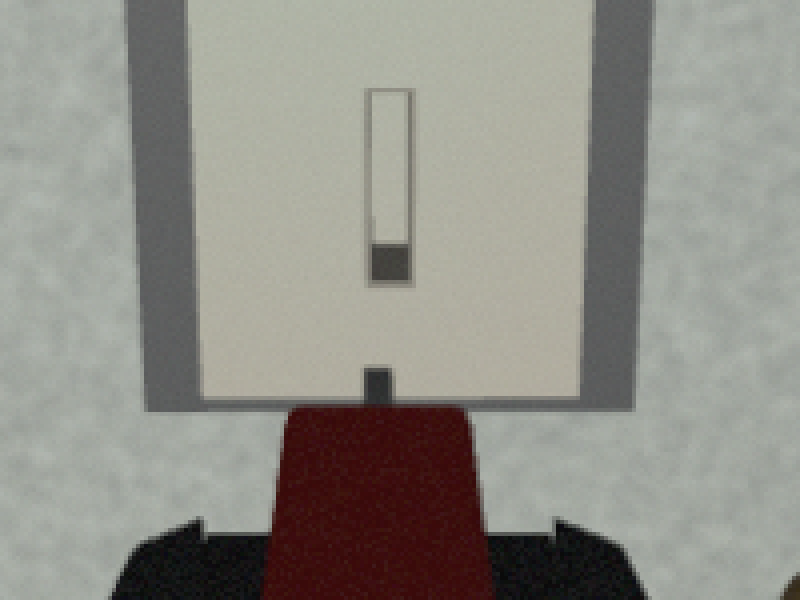

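The pocket (col 317.5) and the blade (col 314.5) differ by about 0.8 mm in tool y, the same as the pose difference. Correcting and lowering.

Call:
carry_out:
  motion: [0, 0.08, 4, 0, 0, 0, 0, 0, 4, 0, 0, 0, 0, 0, 3, 0, 0, 0, 0, 0, 1, 0, 0, 0, 0, 0, 0.5, 0, 0, 0, 0, 0, 0.4, 0, 0, 0, 0, 0, 0, 0, 0, 0]

```text
clock: 20.9
tool_pos: [0.4873, -0.1831, 0.1211]
eef_rot: [0.52, 0.854, 0.0, 0.001]
contact_force: [-0.3, -0.0, -1.3]
opening: 0.199
```

```bash
python3 -c "
from h import *
goto([.487,-.183,.1071],27.3)"
```

```text
clock 20.90 pos [ 0.4873 -0.1831  0.1211] shift cm [ 0.02 -0.02  1.4 ] yaw 27.3 rz -0.0001 zax [ 1.1e-03 -3.0e-04 -1.0e+00] F [-0.29 -0.04 -1.26] M [-0.11   0.022 -0.029] op 0.199 q7 0.6
```

Tip is 4 mm into the pocket without force. Continuing.

Call:
carry_out:
  motion: [0, 0, 0.4, 0, 0, 0, 0, 0, 0.4, 0, 0, 0, 0, 0, 0.3, 0, 0, 0, 0, 0, 0.2, 0, 0, 0, 0, 0, 0, 0, 0, 0, 0, 0, 0, 0, 0, 0]

```text
clock: 21.65
tool_pos: [0.487, -0.183, 0.1075]
eef_rot: [0.52, 0.854, 0.0, 0.0]
contact_force: [0.0, 0.7, -1.3]
opening: 0.202
```

Call:
carry_out:
  motion: [0, 0, 0.1, 0, 0, 0, 0, 0, 0, 0, 0, 0]

```text
clock: 21.9
tool_pos: [0.487, -0.183, 0.1071]
eef_rot: [0.52, 0.854, 0.0, 0.0]
contact_force: [-1.0, 0.6, 5.0]
opening: 0.199
```

Seated (5 N). Opening and retreating straight up.

Call:
carry_out:
  motion: [0, 0, 0, 0, 0, 0, 0, 0, 0, 0, 0, 0, 0, 0, 0, 0, 0, 0, 0, 0, 0, 0, 0, 0]
  hand: 5

```text
clock: 22.4
tool_pos: [0.487, -0.1829, 0.1064]
eef_rot: [0.52, 0.854, 0.0, -0.0]
contact_force: [0.5, -0.3, -0.4]
opening: 0.568
```

Call:
carry_out:
  motion: [0, 0, -1, 0, 0, 0, 0, 0, -3, 0, 0, 0, 0, 0, -4, 0, 0, 0, 0, 0, -4, 0, 0, 0, 0, 0, -3, 0, 0, 0, 0, 0, 0, 0, 0, 0]

```text
clock: 23.15
tool_pos: [0.488, -0.1834, 0.2591]
eef_rot: [0.52, 0.854, 0.001, 0.003]
contact_force: [0.9, 0.7, -1.3]
opening: 0.568
```

Run:
```python
from h import *
goto([.487,-.183,.2492],27.3)
st=monitor.get_state();s=snapshot('wrist'); save('w7',s['frame']); P=cloud(s,st); f=s['frame'].astype(int)
m=(f[...,0]>1.8*f[...,1])&(f[...,0]>60)&(abs(P[...,2]-.081)<.006)&(np.hypot(P[...,0]-.487,P[...,1]+.182)<.04)
p=P[m]; print(len(p),np.nanmedian(p[:,2]),cv2.minAreaRect((p[:,:2]*1000).astype(np.float32)))
save('top2',snapshot('top')['frame'])
```

```text
clock 23.15 pos [ 0.488  -0.1834  0.2591] shift cm [ 0.08 -0.07  0.99] yaw 27.29 rz -0.0002 zax [ 0.0051 -0.0015 -1.    ] F [ 0.91  0.68 -1.33] M [-0.055  0.029  0.016] op 0.568 q7 0.63
1531 0.08133271129305136 ((485.6693420410156, -181.82298278808594), (17.183143615722656, 37.66188049316406), 27.683029174804688)
```

View pics/w7.png

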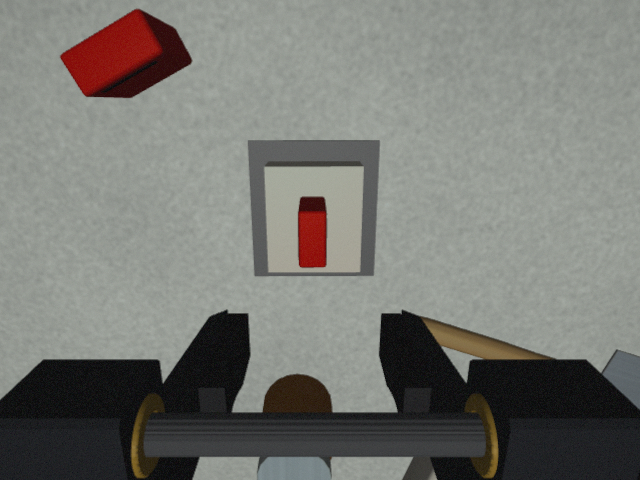

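The key stands upright in the stand at (313,232), with its top at 81.3 mm, and the gripper is clear. Handing in.

```bash
python3 -c "
from h import *
print(workorder.finish_job())"
```

```text
the job is handed in; nothing more can be done
None
```

The hatch lock is turned to its stop and sprung back up, the key is back in its stand, and the job is handed in at about 23 s of the 72 s allowed. I used the 18 x 38 mm key from the stand and left the larger look-alike alone.

- **Fit:** the blade went into the slot with no noticeable force. I pressed the plug in about 3 mm at 7–9 N and turned it clockwise until the moment rose to 0.25 N m at the stop.
- **Lock:** after I lifted the key out, the slot read about 1.48 rad (the stop). The plug face was at 108.2 mm, against 108.3 mm before, so it is back up.
- **Key:** it seated in the stand at 5 N and stands upright, its top at 81.3 mm against the expected 81 mm.
- **Gripper:** it ended open and clear above the stand.

No check failed. Two limits: I read the lock angle from the wrist picture, good to about a degree, and I saved a last top view but did not look at it.

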